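# Set the click dial of a light attenuator and lock it

### The arm

A 6-joint arm with a two-finger parallel gripper is mounted at the origin on a cart in front of the work surface, level with it; the furniture and walls round the work are solid. World frame = base frame: x ahead of the robot, y to its left, z up, the work surface at z = 0. Lengths are in m, angles in rad, forces in N, time in s.
With the tool pointing down it reaches from about 0.275 to 0.75 m from the base axis. Payload 10.2 kg.
Tool frame: the origin (TCP) lies between the finger pads; the fingertips stand env.tcp_to_tips ahead of it and the grasp point (between the pads) lies 8 mm behind it (env.tcp_to_tips is the distance from the TCP to the fingertips, in m); z points along the fingers, y is the direction in which the jaws open and shut (so a half turn about z gives the same grasp; the last joint's range is limited). The gripper opens to 88 mm and grips with 3 to 60 N. Pads are 18 mm wide; open, the fingers measure 123 mm over their backs; the gripper's body (75 mm by 187 mm) begins 45 mm behind the grasp point.
Start: joints at [-1.381, 0.313, 1.498, -0, 1.331, -0.223], TCP at [0.211, -0.481, 0.25] pointing down, gripper open.
Joint ranges: [-2.94, 2.94], [-0.97, 2.17], [0.19, 2.56], [-1.23, 4.37], [0.02, 3.11], [-2.88, 2.88]. Speed limits (rad/s): [2.39, 2.39, 3.01, 3.14, 3.14, 3.14].

### API

Orientations are given as a unit quaternion [x, y, z, w].
In Python, from bench import env gives the robot as it stands. The module is installed in compiled form; this text tells all that it offers.
- The arm moves only by the tool jog_arm, never from a script. Its arguments are lists of equal length, an entry for each row: "delta_rot": the turn, a rotation vector about the tool's x, y, z each as a share of 180 degrees, from -1 to 1, a list of three; "delta_pos": the shift along the tool's x, y, z each as a share of 50 cm, from -1 to 1, a list of three; "claw": the gripper command: -1 is shut, 1 is fully open, values between are in proportion. In form: {"delta_rot": [[wx, wy, wz], ...], "delta_pos": [[x, y, z], ...], "claw": [claw, ...]}. A call has 1 to 10 rows; each row is the pose to reach, as a shift and turn from the pose commanded when the call began, along the tool's axes at that moment, turning the shorter way round; what a row does not reach only later rows make up. A row lasts 1/8 s, in which the tool goes at most 62.5 mm and 10.7 degrees, less where a joint would pass 70% of its speed; a pose out of reach is approached as far as the arm can. A call with a number of a shift or a turn outside -1 to 1 is refused whole. A call with a gripper value outside its range is refused whole. The fingers move at their own pace and stop on an object; the grip force is fixed at half the most. Time passes only in rows, so rows that repeat a pose let the fingers close. It gives the time, the measured TCP pose, the force and the opening at its end, in the units of the state.
- env.read_state(): the state, without advancing time (a new reading comes with each control period).
- env.get_image(name): name is "scene" or "top" or "wrist"; returns a dict with "img" (400x640x3 uint8, red, green, blue), "K" (3x3 intrinsics, pixels), "distortion" ([k1, k2, p1, p2, k3] as OpenCV has them; the pictures are not rectified), "camera_from_world" (4x4, takes a point from world to camera coordinates); the wrist camera has in their place "tool_from_camera" (4x4, takes a point from camera to tool coordinates, whose origin is the TCP and whose axes are the flange's). Camera axes: x right, y down, z forward; pixel columns grow to the right and rows downward; lengths in m; the calibration is good to about 2 mm. A picture is of the moment at which its call begins: read the wrist's pose just before it. There is no depth.
- env.job_done(): hands the job in, once; it reports no verdict.
The state is a dict: "t": time; "qpos": joint angles; "joint_vel": joint speeds; "joint_torque": joint torques, N m; "position": TCP position; "eef_rot": TCP orientation; "wrist_force": force on the tool from outside, world axes, zero at the start; "torque": the same for the moment, N m; "grip_width": finger opening in m.
Only numpy, scipy, OpenCV 4.12 (cv2) and the standard library are available. Lean on these libraries where they do the work, as an engineer would, in place of code of your own. Each camera call takes 0.05 s, during which the arm holds its last target. There are 200 camera calls.

### The job

Set the light attenuator on the bench to its sixth click: turn its black dial anticlockwise until it meets its stop, then clockwise six clicks, and after that lock the dial by screwing the T-handle clockwise until it is tight. Leave the dial on the sixth click and do not disturb the other things on the bench.

Things in the scene. Friction and masses are not known exactly. Their poses are not given: they have to be found in the camera images.
- attenuator: Light attenuator: grey metal box 106 x 214 mm on a base plate 124 x 232 mm, top of the box 58 mm above the bench; fixed. Origin: centre of its underside; x to its back, y along its length towards the dial, z up. Upright axes, both at x = 0: dial at y = +60 mm, T-handle at y = -65 mm. Red-capped light ports reach 129 mm from the centre at both ends.
- dial_grip (a point): Centre of the dial's knurled black grip: round, 45 mm across, from 87 to 118 mm above the bench (this point: 103 mm); z up along its axis, x along the white line on its top. It turns together with the index ring below it, but was fixed on the spindle at an arbitrary angle, so the white line does not tell where the stop is: that must be felt.
- ring_centre (a point): Fixed point on the dial's axis at the top of the scalloped index ring (68 mm across, 60 to 68 mm above the bench). A spring ball drops into its 18 scallops, so the dial rests only at clicks, 20 degrees apart; each takes about 0.15 N m. Anticlockwise from above leads to a hard stop, the zero click; clockwise from it there are 14 clicks. At the start it is 2 to 4 clicks from the stop.
- t_grip (a point): Centre of the T-handle's crossbar: a level steel bar 11 mm thick, 84 mm between the centres of the black balls (17 mm) at its ends, on an upright stem 10 mm thick. y along the bar, z up. About 116 mm above the bench at the start; sinks 6 mm a turn.
- screw_bush (a point): Fixed point on the T-handle's axis, on the box top. Clockwise from above tightens: the handle runs easily (0.08 N m) and draws the strap down, and after 0.55 to 0.95 turns from its start (which cannot be seen) it comes to a hard stop: that is tight, 0.4 N m is plenty. It stays tight by itself. Tight, the dial cannot be turned.
- lock_strap: Flat steel strap under the T-handle that reaches to the index ring, 24 mm wide, 5 mm thick, its top under 80 mm above the bench; it only moves down and up, by the screw, 6 mm a turn. In the handle's last quarter turn its rubber pads press on the index ring and lock the dial. Origin: on the T-handle's axis, at the strap's underside.
- notebook: dark blue hard-bound notebook, 214 x 152 x 16 mm, lying to the left of the unit; loose, to be left alone. Origin: centre of its underside.
- mouse: black computer mouse, 108 x 63 x 38 mm, behind the unit; loose, to be left alone. Origin: centre of its underside.
- amber_bottle: brown glass bottle with black cap, 58 mm across, 125 mm tall, behind the unit beside the spectrometer; loose, to be left alone. Origin: centre of its underside.
- beaker: glass beaker, 73 mm across, 95 mm tall, behind the unit; loose, to be left alone. Origin: centre of its underside.
- parts_tray: small orange tray, 70 x 100 x 18 mm, in front of the spectrometer; loose, to be left alone. Origin: centre of its underside.

How it is judged:
By the outcome, as a careful person would: the job done as asked, in the order asked, and still so for the second after the job is handed in, with the robot touching nothing.
It also fails if it takes over 72 s, if anything falls off the work surface, if the arm or the gripper's body presses on something with over 40 N, if the wrist force passes 120 N, or if a joint passes its speed limit or range.

## Working session

There is one attempt and no reset: what is moved stays moved. The work goes in short steps, Python scripts to look and compute and a tool call to move; the robot and the scene stay as the last step left them, time stands still between calls to the robot, and variables do not carry over. Pictures are saved under pics/ and viewed, about 8 in all and at most 12, crops included, and the job is handed in when it is done.

Besides the shell and the picture viewer there is one more tool, called after "Emit:" as name(argument=value, ...) on one line, values as JSON. jog_arm: Moves the arm, as the interface text tells. Shift numbers are shares of 50 cm and turn numbers shares of 180 degrees, none past 1 either way. Its arguments: {"type":"object","properties":{"delta_rot":{"type":"array","items":{"type":"array","items":{"type":"number","minimum":-1,"maximum":1}}},"delta_pos":{"type":"array","items":{"type":"array","items":{"type":"number","minimum":-1,"maximum":1}}},"claw":{"type":"array","items":{"type":"number"}}},"required":["delta_rot","delta_pos","claw"]}

```bash
mkdir -p pics
python3 - <<'E'
from bench import env
import cv2,numpy as np
print(env.read_state(), env.tcp_to_tips)
for n in ["scene","top"]:
    d=env.get_image(n); cv2.imwrite(f"pics/{n}0.png",d["img"][:,:,::-1]); print(n,d["K"],d["distortion"],d["camera_from_world"])
E
```

```text
{'t': 0.0, 'qpos': array([-1.38140126e+00,  3.13458147e-01,  1.49844121e+00,  7.20370987e-06,
        1.33100330e+00, -2.23390375e-01]), 'joint_vel': array([ 0.00016556, -0.00150497,  0.00085606,  0.00084334,  0.00132968,
        0.00037887]), 'joint_torque': array([-8.01564402e-04, -4.02205646e+01, -2.52272916e+01,  6.93409215e-02,
        3.51850956e-02, -1.23021864e-04]), 'position': array([ 0.21055987, -0.48066893,  0.24915534]), 'eef_rot': array([ 9.78776489e-01,  2.04929637e-01,  1.46306401e-05, -6.54844976e-04]), 'wrist_force': array([-0.1762634 , -0.56136535,  0.41320654]), 'torque': array([0.00335474, 0.03362687, 0.03344427]), 'grip_width': 0.08808936462742038} 0.011
scene [[381.20237351   0.         319.04903478]
 [  0.         381.20237351 200.53106773]
 [  0.           0.           1.        ]] [0.0293397 0.        0.        0.        0.       ] [[-0.87334725 -0.48680962 -0.01676233  0.61808329]
 [-0.22797604  0.43892063 -0.86912347  0.12672534]
 [ 0.430455   -0.75522518 -0.49431106  1.03803076]
 [ 0.          0.          0.          1.        ]]
top [[416.13873547   0.         315.33661507]
 [  0.         416.13873547 202.73549147]
 [  0.           0.           1.        ]] [0.01529039 0.         0.         0.         0.        ] [[-0.0175685  -0.99983827  0.00384479  0.19366777]
 [-0.98883432  0.01680576 -0.14806842  0.59955824]
 [ 0.14797986 -0.0064032  -0.98896965  1.19151741]
 [ 0.          0.          0.          1.        ]]
```

View pics/scene0.png

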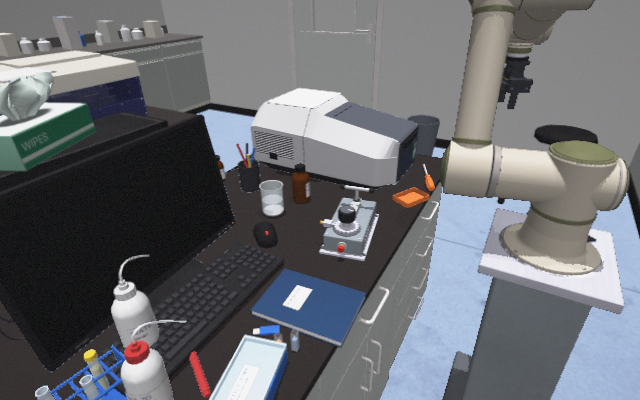

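View pics/top0.png

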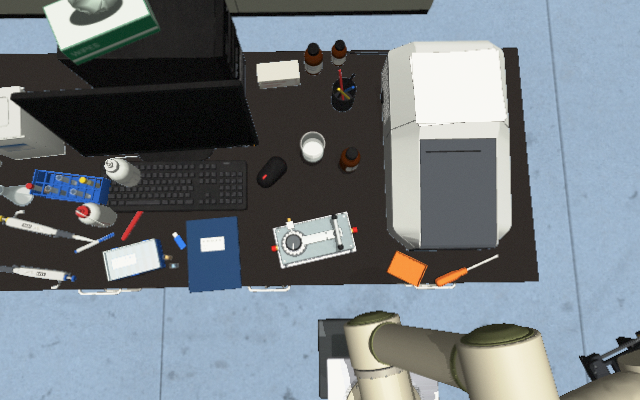

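The scene view shows the dial's black grip at about (348,213) and the T-handle at about (357,190). In the top view the dial is at about (293,242), the T-bar at about (340,230), and the red ports at (274,246) and (355,230).

```bash
cat > h.py <<'E'
from bench import env
import cv2,numpy as np
from scipy.spatial.transform import Rotation as R
def grab(n,f):
    s=env.read_state(); d=env.get_image(n)
    if n=="wrist":
        T=np.eye(4);T[:3,:3]=R.from_quat(s["eef_rot"]).as_matrix();T[:3,3]=s["position"]
        d["wc"]=T@d["tool_from_camera"]
    else: d["wc"]=np.linalg.inv(d["camera_from_world"])
    cv2.imwrite(f"pics/{f}.png",d["img"][:,:,::-1])
    np.savez(f"pics/{f}.npz",img=d["img"],K=d["K"],dist=np.array(d["distortion"]),wc=d["wc"]); return d
def ld(f):
    z=np.load(f"pics/{f}.npz"); return {k:z[k] for k in z.files}
def ray(d,p):
    u=cv2.undistortPoints(np.array([[p]],float),d["K"],d.get("dist",d.get("distortion")))[0,0]
    v=d["wc"][:3,:3]@np.array([u[0],u[1],1]); return d["wc"][:3,3],v/np.linalg.norm(v)
def plane(d,p,z):
    o,v=ray(d,p); return o+v*(z-o[2])/v[2]
def tri(rays):
    A=sum(np.eye(3)-np.outer(v,v) for o,v in rays); b=sum((np.eye(3)-np.outer(v,v))@o for o,v in rays)
    x=np.linalg.solve(A,b); return x,[np.linalg.norm((np.eye(3)-np.outer(v,v))@(x-o)) for o,v in rays]
E
python3 - <<'E'
from h import *
a=grab("scene","s1");b=grab("top","t1")
print("dial z.118",plane(b,(293,242),.118),plane(a,(348,210),.118),tri([ray(a,(348,210)),ray(b,(293,242))]))
print("T",plane(b,(340,230),.116),plane(a,(357,189),.116))
m=cv2.inRange(b["img"],(180,0,0),(255,110,90))
n,_,st,c=cv2.connectedComponentsWithStats(m)
for i in range(1,n):
    if st[i,4]>3: print(c[i],st[i,4],plane(b,c[i],.03))
i1=cv2.resize(a["img"][175:265,305:395],None,fx=4.4,fy=4.4,interpolation=2);i2=cv2.resize(b["img"][195:285,265:365],None,fx=4.4,fy=4.4,interpolation=2)
cv2.imwrite("pics/crop1.png",np.hstack([i1,i2[:i1.shape[0]]])[:,:,::-1])
E
```

```text
dial z.118 [0.4836411  0.24710197 0.118     ] [0.47926425 0.250278   0.118     ] (array([0.48246946, 0.24668872, 0.11536782]), [np.float64(0.0014210634868891932), np.float64(0.0014210634868892947)])
T [0.51461069 0.11681212 0.116     ] [0.50804258 0.12893041 0.116     ]
[264.28571429 176.28571429] 7 [0.68862334 0.33646391 0.03      ]
[ 28.47826087 185.39130435] 23 [0.67203018 1.04083104 0.03      ]
[ 83.10416667 209.39583333] 48 [0.59665306 0.87471281 0.03      ]
[130.68965517 225.23275862] 116 [0.54679293 0.73198464 0.03      ]
[ 79.72727273 215.09090909] 11 [0.57974104 0.8835192  0.03      ]
[354.52631579 229.10526316] 19 [0.52361388 0.06794527 0.03      ]
[273.5        247.94444444] 18 [0.47203088 0.30912907 0.03      ]
[407.41666667 256.33333333] 24 [ 0.44064753 -0.08533524  0.03      ]
[458.91666667 269.66666667] 12 [ 0.39945588 -0.2341283   0.03      ]
[444.76190476 275.38095238] 42 [ 0.38364186 -0.19164459  0.03      ]
```

View pics/crop1.png

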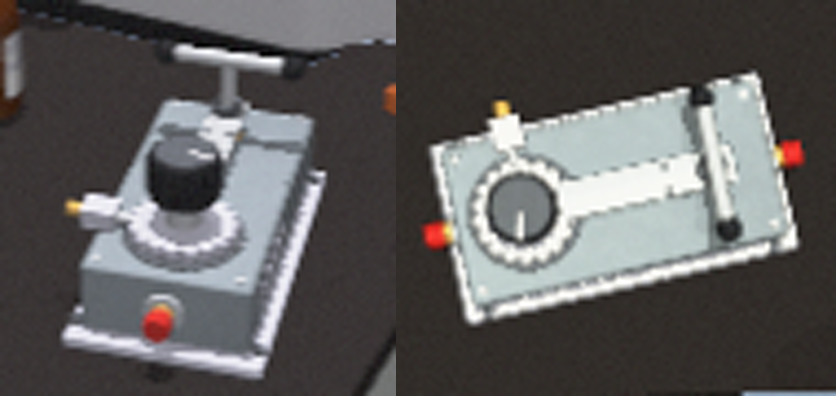

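The crops show the dial in clear view with its white line pointing toward the robot. The T-bar lies across the unit, with its balls at about (335,217) and (340,247) in the top image, and the strap runs between dial and handle. The dial triangulates to z≈0.115, which fits the given height.

```bash
cat >> h.py <<'E'
def go(pos,turn=0,s=None):
    "shares for a shift to world pos and a turn (deg, clockwise from above +) from measured pose"
    s=s or env.read_state(); r=R.from_quat(s["eef_rot"])
    print("dpos",np.round(r.inv().apply(np.array(pos)-s["position"])/.5,4),"rz",round(turn/180,4))
E
python3 - <<'E'
from h import *
b=ld("t1");a=ld("s1")
p1=plane(b,(334.8,216.6),.116);p2=plane(b,(340.5,247),.116);print(p1,p2,(p1+p2)/2,np.linalg.norm(p1-p2))
q1=(305+162/4.4,175+50/4.4);q2=(305+293/4.4,175+65/4.4)
print("tri balls",tri([ray(a,q1),ray(b,(334.8,216.6))]),tri([ray(a,q2),ray(b,(340.5,247))]))
for p in [(386,235),(388,190),(412,247)]: print(p,plane(b,p,0),plane(b,p,.15),plane(b,p,.25))
go([.30,-.12,.27],-50);go([.34,.15,.27],-85);go([.484,.247,.25],-93)
E
```

```text
[0.55216901 0.13029083 0.116     ] [0.46777204 0.11667735 0.116     ] [0.50997052 0.12348409 0.116     ] 0.08548786996138728
tri balls (array([0.55395166, 0.13086996, 0.11431745]), [np.float64(0.0017178172751897078), np.float64(0.001717817275189892)]) (array([0.46781107, 0.11681637, 0.11755706]), [np.float64(0.00011055237760508352), np.float64(0.00011055237760493008)])
(386, 235) [ 0.50654992 -0.03021182  0.        ] [ 0.49629204 -0.00398778  0.15      ] [0.48945345 0.01349491 0.25      ]
(388, 190) [ 0.64543073 -0.04235015  0.        ] [ 0.61872305 -0.01468838  0.15      ] [0.60091792 0.00375279 0.25      ]
(412, 247) [ 0.46892808 -0.10734816  0.        ] [ 0.46312633 -0.07198768  0.15      ] [ 0.4592585  -0.04841402  0.25      ]
dpos [ 0.4533 -0.5892 -0.0407] rz -0.2778
dpos [ 0.7432 -1.0518 -0.0403] rz -0.4722
dpos [ 1.0849e+00 -1.1139e+00 -3.0000e-04] rz -0.5167
```

Emit:
jog_arm(delta_rot=[[0,0,-0.05],[0,0,-0.1],[0,0,-0.15],[0,0,-0.2],[0,0,-0.25],[0,0,-0.28],[0,0,-0.28],[0,0,-0.28]], delta_pos=[[0.02,-0.1,-0.04],[0.1,-0.2,-0.04],[0.2,-0.31,-0.04],[0.29,-0.41,-0.04],[0.38,-0.51,-0.04],[0.453,-0.589,-0.04],[0.453,-0.589,-0.04],[0.453,-0.589,-0.04]], claw=[1,1,1,1,1,1,1,1])

```text
t: 1.2
position: [0.3001, -0.1196, 0.2698]
eef_rot: [0.798, 0.603, -0.0, 0.0]
wrist_force: [-0.0, -0.9, -0.1]
grip_width: 0.0884
```

Run:
```python
from h import *
s=env.read_state();print(s["qpos"],s["position"],s["t"])
go([.34,.15,.27],-35);go([.484,.247,.24],-43)
```

```text
[-7.47604748e-01 -1.77536497e-01  1.97313476e+00 -1.02522047e-04
  1.34564817e+00 -4.71612695e-01] [ 0.30005825 -0.11963209  0.26980055] 1.2
dpos [ 0.5406 -0.0701 -0.0006] rz -0.1944
dpos [0.8058 0.1541 0.0594] rz -0.2389
```

Emit:
jog_arm(delta_rot=[[0,0,-0.05],[0,0,-0.1],[0,0,-0.15],[0,0,-0.18],[0,0,-0.18],[0,0,-0.18],[0,0,-0.18],[0,0,-0.18],[0,0,-0.18],[0,0,-0.18]], delta_pos=[[0.1,-0.01,0],[0.22,-0.03,0],[0.34,-0.04,0],[0.45,-0.055,0],[0.54,-0.07,0],[0.64,0.01,0.02],[0.73,0.09,0.04],[0.806,0.154,0.06],[0.806,0.154,0.06],[0.806,0.154,0.06]], claw=[1,1,1,1,1,1,1,1,1,1])

```text
t: 2.45
position: [0.4849, 0.2449, 0.2395]
eef_rot: [0.599, 0.801, -0.0, -0.0]
wrist_force: [0.4, -0.8, -0.6]
grip_width: 0.0883
```

Run:
```python
from h import *
s=env.read_state();print(s["qpos"],s["position"],s["t"])
d=grab("wrist","w1"); print(d["tool_from_camera"])
```

```text
[ 2.52003772e-01  3.61105891e-01  1.45799259e+00 -1.85016830e-04
  1.32323840e+00 -3.38386916e-02] [0.48486771 0.24489179 0.23952702] 2.45
[[-3.15777913e-04 -9.64751713e-01 -2.63161611e-01  6.80473661e-02]
 [ 9.99999868e-01 -4.11145709e-04  3.07323148e-04  3.57426949e-04]
 [-4.04688300e-04 -2.63161479e-01  9.64751715e-01 -1.34167030e-01]
 [ 0.00000000e+00  0.00000000e+00  0.00000000e+00  1.00000000e+00]]
```

View pics/w1.png

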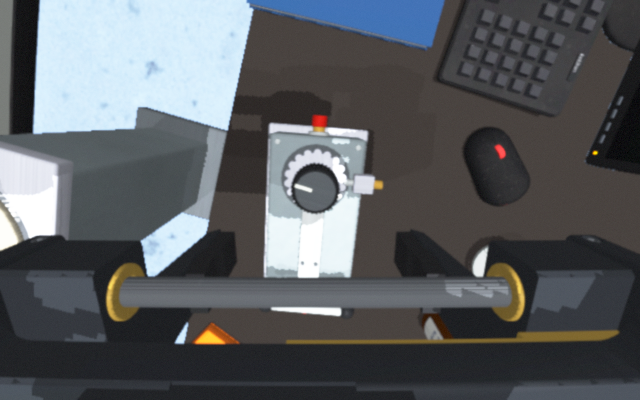

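The wrist view shows the dial's black grip with its top centred at about (314,187) and its white line running toward (295,186). I'll fit the disc and compare it with the top camera.

```bash
cat >> h.py <<'E'
def dial(d,c0=(.484,.247),z=.118,f=None):
    "rectify the plane z round c0 to 0.25mm/px (u=-y, v=-x), find grip top circle and white line angle"
    P=[]; n=320; s=.00025
    w=np.linalg.inv(d["wc"]); dist=d.get("dist",d.get("distortion"))
    j,i=np.meshgrid(np.arange(n),np.arange(n)); W=np.stack([c0[0]-(i-n/2)*s,c0[1]-(j-n/2)*s,np.full(i.shape,z)],-1).reshape(-1,3)
    px,_=cv2.projectPoints(W,cv2.Rodrigues(w[:3,:3])[0],w[:3,3],d["K"],np.array(dist,float))
    im=cv2.remap(d["img"],px.reshape(n,n,2).astype(np.float32),None,cv2.INTER_CUBIC)
    if f: cv2.imwrite(f"pics/{f}.png",im[:,:,::-1])
    return im
E
python3 - <<'E'
from h import *
w=ld("w1");t=ld("t1");a=ld("s1")
print(plane(w,(314,187),.118),tri([ray(w,(314,187)),ray(t,(293,242)),ray(a,(348,210))]))
ims=[dial(x) for x in (w,t)]
for im in ims:
    g=cv2.GaussianBlur(cv2.cvtColor(im,cv2.COLOR_RGB2GRAY),(5,5),0)
    c=cv2.HoughCircles(g,cv2.HOUGH_GRADIENT,1.5,200,param1=80,param2=15,minRadius=80,maxRadius=98)
    if c is not None:
        u,v,r=c[0,0]; print("circle",.484-(v-160)*.00025,.247-(u-160)*.00025,r*.25)
        cv2.circle(im,(int(u),int(v)),int(r),(255,0,0),1)
cv2.imwrite("pics/rect1.png",np.hstack(ims)[:,:,::-1])
E
```

```text
[0.48176403 0.25341525 0.118     ] (array([0.48200225, 0.24933146, 0.11574903]), [np.float64(0.003497592226765444), np.float64(0.0027576338577337584), np.float64(0.0022777248584973865)])
circle 0.48293748 0.2538125 21.7625
circle 0.4840625 0.24668749 23.0375
```

View pics/rect1.png

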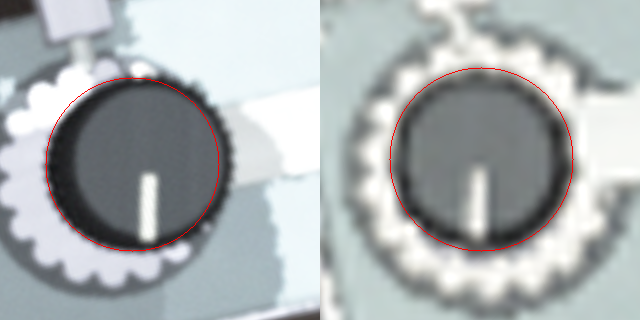

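The rectified views put the dial top's centre at about (0.484, 0.2485), with a spread of about 2 mm between cameras. The white line points toward −x, toward the robot. Next I descend and grip.

Emit:
jog_arm(delta_rot=[[0,0,0],[0,0,0],[0,0,0],[0,0,0],[0,0,0],[0,0,0],[0,0,0],[0,0,0],[0,0,0],[0,0,0]], delta_pos=[[0.006,0,0.08],[0.006,0,0.16],[0.006,0,0.24],[0.006,0,0.283],[0.006,0,0.283],[0.006,0,0.283],[0.006,0,0.283],[0.006,0,0.283],[0.006,0,0.283],[0.006,0,0.283]], claw=[1,1,1,1,1,-1,-1,-1,-1,-1])

```text
t: 3.75
position: [0.4836, 0.2489, 0.0983]
eef_rot: [0.599, 0.801, -0.0, -0.0]
wrist_force: [-3.2, -0.8, 2.5]
grip_width: 0.0441
```

Run:
```python
from h import *
s=env.read_state();print(s)
```

```text
{'t': 3.75, 'qpos': array([ 2.59814124e-01,  5.19090932e-01,  1.62114366e+00, -6.82340915e-05,
        1.00213868e+00, -2.73717624e-02]), 'joint_vel': array([-0.00227575,  0.00010418, -0.00119324, -0.0010534 ,  0.00208821,
        0.0007886 ]), 'joint_torque': array([-1.28163714e-01, -4.34203792e+01, -2.11258060e+01,  1.27946441e-01,
       -6.29827660e-01, -7.63785298e-03]), 'position': array([0.48359267, 0.24887457, 0.09834833]), 'eef_rot': array([ 5.98627656e-01,  8.01027326e-01, -3.23961905e-04, -2.19582974e-04]), 'wrist_force': array([-3.18541698, -0.75372881,  2.48453469]), 'torque': array([-0.23922963,  0.35116094, -0.02801221]), 'grip_width': 0.044094369333852586}
```

Emit:
jog_arm(delta_rot=[[0,0,-0.028],[0,0,-0.056],[0,0,-0.083],[0,0,-0.111],[0,0,-0.111]], delta_pos=[[0,0,0],[0,0,0],[0,0,0],[0,0,0],[0,0,0]], claw=[-1,-1,-1,-1,-1])

```text
t: 4.38
position: [0.4837, 0.2489, 0.0983]
eef_rot: [0.451, 0.893, -0.0, -0.0]
wrist_force: [-2.9, -1.5, 4.4]
grip_width: 0.044
```

```bash
cat >> h.py <<'E'
def st():
    s=env.read_state();x=R.from_quat(s["eef_rot"]).as_matrix()[:,0]
    print("t",s["t"],"pos",s["position"].round(4),"F",s["wrist_force"].round(1),"M",s["torque"].round(3),"q6",s["qpos"][5].round(3),"tq6",s["joint_torque"][5].round(3),"yaw",np.degrees(np.arctan2(x[1],x[0])).round(2),"w",s["grip_width"].round(4))
E
python3 -c "from h import *;st()"
```

```text
Traceback (most recent call last):
  File "h.py", line 37, in st
    print("t",s["t"],"pos",s["position"].round(4),"F",s["wrist_force"].round(1),"M",s["torque"].round(3),"q6",s["qpos"][5].round(3),"tq6",s["joint_torque"][5].round(3),"yaw",np.degrees(np.arctan2(x[1],x[0])).round(2),"w",s["grip_width"].round(4))
                                                                                                                                                                                                                             ^^^^^^^^^^^^^^^^^^^^^
AttributeError: 'float' object has no attribute 'round'
```

```bash
sed -i 's/s\["grip_width"\].round(4)/round(s["grip_width"],4)/' h.py; python3 -c "from h import *;st()"
```

```text
t 4.375 pos [0.4837 0.2489 0.0983] F [-2.9 -1.5  4.4] M [-0.194  0.265  0.054] q6 -0.375 tq6 -0.401 yaw 126.4 w 0.044
```

Emit:
jog_arm(delta_rot=[[0,0,-0.028],[0,0,-0.056],[0,0,-0.083],[0,0,-0.111],[0,0,-0.111]], delta_pos=[[0,0,0],[0,0,0],[0,0,0],[0,0,0],[0,0,0]], claw=[-1,-1,-1,-1,-1])

```text
t: 5.0
position: [0.4837, 0.249, 0.0983]
eef_rot: [0.29, 0.957, -0.0, -0.0]
wrist_force: [-3.3, -1.1, 3.4]
grip_width: 0.0444
```

```bash
python3 -c "from h import *;st()"
```

```text
t 5.0 pos [0.4837 0.249  0.0983] F [-3.3 -1.1  3.4] M [-0.139  0.374  0.135] q6 -0.723 tq6 -0.353 yaw 146.29 w 0.0444
```

Emit:
jog_arm(delta_rot=[[0,0,-0.028],[0,0,-0.028]], delta_pos=[[0,0,0],[0,0,0]], claw=[-1,-1])

```text
t: 5.25
position: [0.4837, 0.2489, 0.0983]
eef_rot: [0.248, 0.969, -0.0, -0.0]
wrist_force: [-3.1, -1.8, 5.6]
grip_width: 0.0443
```

```bash
python3 -c "from h import *;st()"
```

```text
t 5.25 pos [0.4837 0.2489 0.0983] F [-3.1 -1.8  5.6] M [-0.159  0.427 -0.011] q6 -0.81 tq6 -0.44 yaw 151.29 w 0.0443
```

Emit:
jog_arm(delta_rot=[[0,0,-0.028],[0,0,-0.028]], delta_pos=[[0,0,0],[0,0,0]], claw=[-1,-1])

```text
t: 5.5
position: [0.4837, 0.2489, 0.0983]
eef_rot: [0.205, 0.979, -0.0, -0.0]
wrist_force: [-4.3, -1.5, 5.0]
grip_width: 0.0443
```

```bash
python3 -c "from h import *;st()"
```

```text
t 5.5 pos [0.4837 0.2489 0.0983] F [-4.3 -1.5  5. ] M [-0.174  0.473  0.104] q6 -0.898 tq6 -0.262 yaw 156.32 w 0.0443
```

Emit:
jog_arm(delta_rot=[[0,0,-0.028],[0,0,-0.028]], delta_pos=[[0,0,0],[0,0,0]], claw=[-1,-1])

```text
t: 5.75
position: [0.4837, 0.249, 0.0983]
eef_rot: [0.162, 0.987, -0.0, -0.0]
wrist_force: [-3.4, -0.4, 5.7]
grip_width: 0.044
```

```bash
python3 -c "from h import *;st();grab('wrist','w2')"
```

```text
t 5.75 pos [0.4837 0.249  0.0983] F [-3.4 -0.4  5.7] M [-0.06   0.495  0.245] q6 -0.986 tq6 -0.115 yaw 161.37 w 0.044
```

Emit:
jog_arm(delta_rot=[[0,0,-0.028],[0,0,-0.028]], delta_pos=[[0,0,0],[0,0,0]], claw=[-1,-1])

```text
t: 6.05
position: [0.4837, 0.249, 0.0983]
eef_rot: [0.119, 0.993, -0.0, -0.0]
wrist_force: [-4.4, -0.7, 5.5]
grip_width: 0.0439
```

```bash
python3 -c "from h import *;st()"
```

```text
t 6.05 pos [0.4837 0.249  0.0983] F [-4.4 -0.7  5.5] M [-0.099  0.456  0.102] q6 -1.073 tq6 -0.267 yaw 166.39 w 0.0439
```

Emit:
jog_arm(delta_rot=[[0,0,-0.028],[0,0,-0.028]], delta_pos=[[0,0,0],[0,0,0]], claw=[-1,-1])

```text
t: 6.3
position: [0.4838, 0.249, 0.0983]
eef_rot: [0.075, 0.997, 0.0, -0.0]
wrist_force: [-4.1, -0.0, 5.0]
grip_width: 0.0443
```

```bash
python3 -c "from h import *;st()"
```

```text
t 6.3 pos [0.4838 0.249  0.0983] F [-4.1 -0.   5. ] M [-0.069  0.468 -0.076] q6 -1.161 tq6 -0.364 yaw 171.41 w 0.0443
```

Emit:
jog_arm(delta_rot=[[0,0,-0.028],[0,0,-0.028]], delta_pos=[[0,0,0],[0,0,0]], claw=[-1,-1])

```text
t: 6.55
position: [0.4838, 0.249, 0.0983]
eef_rot: [0.031, 1.0, 0.0, -0.0]
wrist_force: [-4.0, -1.4, 4.9]
grip_width: 0.044
```

```bash
python3 -c "from h import *;st()"
```

```text
t 6.55 pos [0.4838 0.249  0.0983] F [-4.  -1.4  4.9] M [-0.065  0.494  0.15 ] q6 -1.249 tq6 -0.243 yaw 176.47 w 0.044
```

Emit:
jog_arm(delta_rot=[[0,0,-0.028],[0,0,-0.028]], delta_pos=[[0,0,0],[0,0,0]], claw=[-1,-1])

```text
t: 6.8
position: [0.4838, 0.2491, 0.0984]
eef_rot: [-0.013, 1.0, 0.0, -0.0]
wrist_force: [-4.1, -0.9, 4.8]
grip_width: 0.0441
```

```bash
python3 -c "from h import *;st()"
```

```text
t 6.8 pos [0.4838 0.2491 0.0984] F [-4.1 -0.9  4.8] M [0.019 0.423 0.217] q6 -1.337 tq6 -0.143 yaw -178.48 w 0.0441
```

Emit:
jog_arm(delta_rot=[[0,0,-0.028],[0,0,-0.028]], delta_pos=[[0,0,0],[0,0,0]], claw=[-1,-1])

```text
t: 7.05
position: [0.4838, 0.249, 0.0983]
eef_rot: [-0.057, 0.998, 0.0, -0.0]
wrist_force: [-2.7, -0.4, 4.5]
grip_width: 0.0441
```

```bash
python3 -c "from h import *;st()"
```

```text
t 7.05 pos [0.4838 0.249  0.0983] F [-2.7 -0.4  4.5] M [ 0.032  0.477 -0.009] q6 -1.425 tq6 -0.348 yaw -173.48 w 0.0441
```

Emit:
jog_arm(delta_rot=[[0,0,-0.028],[0,0,-0.028]], delta_pos=[[0,0,0],[0,0,0]], claw=[-1,-1])

```text
t: 7.3
position: [0.4842, 0.2491, 0.0983]
eef_rot: [-0.1, 0.995, 0.0, 0.0]
wrist_force: [-0.9, 1.4, 1.2]
grip_width: 0.0444
```

```bash
python3 -c "from h import *;st()"
```

```text
t 7.3 pos [0.4842 0.2491 0.0983] F [-0.9  1.4  1.2] M [ 0.317 -0.079 -0.726] q6 -1.512 tq6 -1.177 yaw -168.54 w 0.0444
```

The moment jumped to −0.73 N m just past 80° of turning, so the dial is at its stop, four clicks from the start. I'll ease back, release so it seats at zero, and look.

Emit:
jog_arm(delta_rot=[[0,0,0.028],[0,0,0.028],[0,0,0.028],[0,0,0.028]], delta_pos=[[0,0,0],[0,0,0],[0,0,0],[0,0,0]], claw=[-1,-1,1,1])

```text
t: 7.8
position: [0.4838, 0.2488, 0.098]
eef_rot: [-0.059, 0.998, -0.0, -0.0]
wrist_force: [0.1, 0.0, -0.3]
grip_width: 0.0621
```

Run:
```python
from h import *
st(); w=grab("wrist","w3"); t=grab("top","t3")
ims=[dial(w),dial(t)]
cv2.imwrite("pics/rect3.png",np.hstack(ims+[cv2.resize(w["img"],(512,320))])[:,:800,::-1])
```

```text
t 7.8 pos [0.4838 0.2488 0.098 ] F [ 0.1  0.  -0.3] M [ 0.071 -0.155  0.036] q6 -1.429 tq6 0.0 yaw -173.26 w 0.0621
```

View pics/rect3.png

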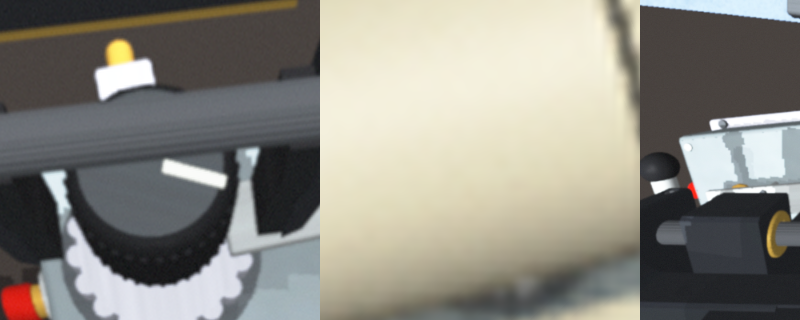

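The rectified wrist view shows the white line now pointing right (toward −y), at about −16°. It was at about −90° before, so the dial has turned about 75–80° anticlockwise. I'll measure the line more exactly.

```bash
cat >> h.py <<'E'
def line(d,box,thr=170):
    "white line angle (deg, world from +x acw), box (u0,v0,u1,v1) in rectified image"
    im=dial(d); m=(im.min(2)>thr).astype(np.uint8); k=np.zeros_like(m); k[box[1]:box[3],box[0]:box[2]]=1
    n,l,s,c=cv2.connectedComponentsWithStats(m*k)
    i=1+np.argmax(s[1:,4]); p=np.argwhere(l==i)[:,::-1].astype(np.float32)
    r=cv2.minAreaRect(p); vx,vy,_,_=cv2.fitLine(p,cv2.DIST_L2,0,.01,.01).ravel(); print("area",s[i],"rect",r,"ang(mod180)",np.degrees(np.arctan2(-vx,-vy))%180)
E
python3 - <<'E'
from h import *
line(ld("w1"),(125,165,170,246)); line(ld("t1"),(130,160,180,246)); line(ld("w3"),(155,150,229,200))
E
```

```text
area [ 140  174   17   66 1008] rect ((148.0, 206.5), (65.0, 16.0), 90.0) ang(mod180) 178.39229
area [ 146  170   21   65 1086] rect ((155.91598510742188, 201.94044494628906), (19.534883499145508, 64.14524841308594), 1.6365771293640137) ang(mod180) 176.59586
area [162 159  65  29 912] rect ((193.7603759765625, 173.41062927246094), (65.302978515625, 14.353422164916992), 14.743562698364258) ang(mod180) 75.21681
```

The dial turned about 77.7°, which fits 4 clicks (80°). Next I regrip and turn 120° clockwise.

Emit:
jog_arm(delta_rot=[[0,0,0],[0,0,0],[0,0,0],[0,0,0.056],[0,0,0.111],[0,0,0.167],[0,0,0.222],[0,0,0.278],[0,0,0.333],[0,0,0.333]], delta_pos=[[0,0,0],[0,0,0],[0,0,0],[0,0,0],[0,0,0],[0,0,0],[0,0,0],[0,0,0],[0,0,0],[0,0,0]], claw=[-1,-1,-1,-1,-1,-1,-1,-1,-1,-1])

```text
t: 9.15
position: [0.4837, 0.2488, 0.0982]
eef_rot: [0.447, 0.894, -0.0, -0.0]
wrist_force: [-0.7, -1.4, 1.8]
grip_width: 0.0439
```

```bash
python3 -c "from h import *;st()"
```

```text
t 9.15 pos [0.4837 0.2488 0.0982] F [-0.7 -1.4  1.8] M [-0.318  0.071  0.023] q6 -0.384 tq6 0.995 yaw 126.88 w 0.0439
```

Emit:
jog_arm(delta_rot=[[0,0,0.056],[0,0,0.111],[0,0,0.167],[0,0,0.222],[0,0,0.278],[0,0,0.334],[0,0,0.334],[0,0,0.334]], delta_pos=[[0,0,0],[0,0,0],[0,0,0],[0,0,0],[0,0,0],[0,0,0],[0,0,0],[0,0,0]], claw=[-1,-1,-1,-1,-1,-1,-1,-1])

```text
t: 10.15
position: [0.4835, 0.2488, 0.0982]
eef_rot: [0.834, 0.552, -0.001, -0.0]
wrist_force: [-4.6, -3.7, 2.6]
grip_width: 0.0439
```

```bash
python3 -c "from h import *;st()"
```

```text
t 10.15 pos [0.4835 0.2488 0.0982] F [-4.6 -3.7  2.6] M [-0.508  0.687  0.169] q6 0.662 tq6 0.009 yaw 66.97 w 0.0439
```

Emit:
jog_arm(delta_rot=[[0,0,0],[0,0,0],[0,0,0],[0,0,0],[0,0,0],[0,0,0]], delta_pos=[[0,0,0],[0,0,0],[0,0,0],[0,0,-0.08],[0,0,-0.16],[0,0,-0.24]], claw=[1,1,1,1,1,1])

```text
t: 10.9
position: [0.4838, 0.249, 0.2196]
eef_rot: [0.835, 0.55, 0.0, -0.0]
wrist_force: [0.4, -0.6, -0.1]
grip_width: 0.0882
```

Run:
```python
from h import *
st(); w=grab("wrist","w4")
im=dial(w); cv2.imwrite("pics/rect4.png",np.hstack([im,cv2.resize(w["img"],(480,320))])[:,:,::-1])
```

```text
t 10.9 pos [0.4838 0.249  0.2196] F [ 0.4 -0.6 -0.1] M [-0.025 -0.051  0.016] q6 0.666 tq6 -0.002 yaw 66.71 w 0.0882
```

View pics/rect4.png

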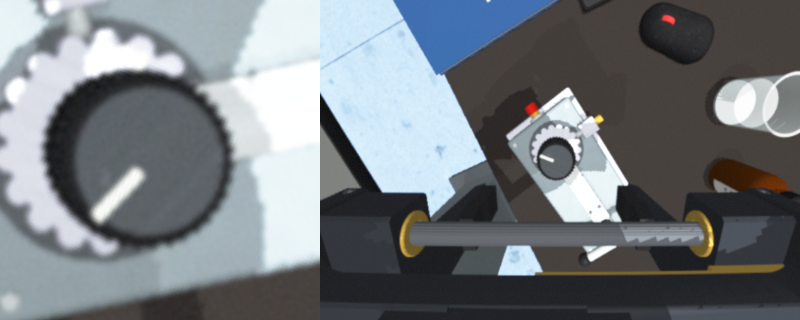

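The line points down-left at about 138°, which is 40° clockwise of its start and about 117–120° clockwise of the stop, so the dial is on the sixth click. Next I go above the T-handle.

```bash
python3 -c "
from h import *
line(ld('w4'),(90,150,150,225));go([.5105,.1245,.22],-122.5)"
```

```text
area [ 93 168  51  54 981] rect ((117.52294921875, 194.03697204589844), (15.61793041229248, 65.84857940673828), 44.1448974609375) ang(mod180) 136.20242
dpos [-0.2099  0.1447  0.0097] rz -0.6806
```

Emit:
jog_arm(delta_rot=[[0,0,-0.056],[0,0,-0.112],[0,0,-0.168],[0,0,-0.224],[0,0,-0.28],[0,0,-0.336],[0,0,-0.392],[0,0,-0.448],[0,0,-0.504],[0,0,-0.56]], delta_pos=[[-0.03,0.02,0],[-0.06,0.04,0],[-0.09,0.06,0],[-0.12,0.08,0],[-0.15,0.1,0],[-0.18,0.12,0],[-0.21,0.145,0],[-0.21,0.145,0],[-0.21,0.145,0],[-0.21,0.145,0]], claw=[1,1,1,1,1,1,1,1,1,1])

```text
t: 12.2
position: [0.5089, 0.1238, 0.2181]
eef_rot: [0.106, 0.994, 0.0, 0.0]
wrist_force: [0.3, 0.0, -0.3]
grip_width: 0.0881
```

Emit:
jog_arm(delta_rot=[[0,0,-0.056],[0,0,-0.121],[0,0,-0.121],[0,0,-0.121]], delta_pos=[[0,0,0],[0,0,0],[0,0,0],[0,0,0]], claw=[1,1,1,1])

```text
t: 12.7
position: [0.5089, 0.1238, 0.2181]
eef_rot: [-0.079, 0.997, 0.0, 0.0]
wrist_force: [0.7, -1.2, 0.1]
grip_width: 0.0882
```

```bash
python3 -c "
from h import *
st();grab('wrist','w5')"
```

```text
t 12.7 pos [0.5089 0.1238 0.2181] F [ 0.7 -1.2  0.1] M [ 0.057 -0.159 -0.014] q6 -1.715 tq6 -0.122 yaw -170.92 w 0.0882
```

View pics/w5.png

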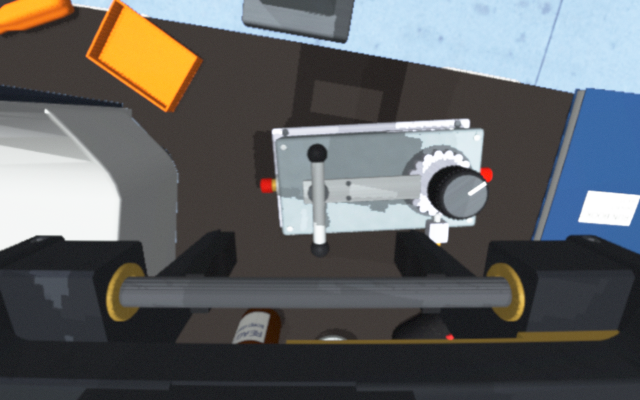

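The wrist view shows the bar's balls at (317,153) and (320,249), almost in line with the tool's x axis.

```bash
python3 -c "
from h import *
w=ld('w5');t=ld('t1')
a,b=plane(w,(317,153),.116),plane(w,(320,249),.116);print(a,b,(a+b)/2,np.linalg.norm(a-b),np.degrees(np.arctan2(*(b-a)[1::-1])))
print(tri([ray(w,(317,153)),ray(t,(340.5,247))]),tri([ray(w,(320,249)),ray(t,(334.8,216.6))]))
go([.5105,.1245,.108])"
```

```text
[0.46793125 0.11956787 0.116     ] [0.55198227 0.13585735 0.116     ] [0.50995676 0.12771261 0.116     ] 0.0856149567976084 10.968212803648168
(array([0.46622739, 0.11856521, 0.13775417]), [np.float64(0.0007974302728900916), np.float64(0.0007974302728901089)]) (array([0.55050153, 0.13297908, 0.12158655]), [np.float64(0.0025916550997041143), np.float64(0.002591655099704048)])
dpos [-0.0033  0.0008  0.2204] rz 0.0
```

Emit:
jog_arm(delta_rot=[[0,0,-0.005],[0,0,-0.005],[0,0,-0.005],[0,0,-0.005],[0,0,-0.005],[0,0,-0.005],[0,0,-0.005],[0,0,-0.005],[0,0,-0.005],[0,0,-0.005]], delta_pos=[[-0.004,0.004,0.08],[-0.004,0.004,0.15],[-0.004,0.004,0.22],[-0.004,0.004,0.22],[-0.004,0.004,0.22],[-0.004,0.004,0.22],[-0.004,0.004,0.22],[-0.004,0.004,0.22],[-0.004,0.004,0.22],[-0.004,0.004,0.22]], claw=[1,1,1,-1,-1,-1,-1,-1,-1,-1])

```text
t: 14.0
position: [0.5105, 0.1261, 0.1082]
eef_rot: [-0.088, 0.996, 0.0, -0.0]
wrist_force: [-0.3, 0.9, 0.0]
grip_width: 0.0203
```

```bash
python3 -c "
from h import *
st()"
```

```text
t 14.0 pos [0.5105 0.1261 0.1082] F [-0.3  0.9  0. ] M [ 0.052 -0.129 -0.009] q6 -1.729 tq6 0.001 yaw -169.85 w 0.0203
```

Still closing; wait a little.

Emit:
jog_arm(delta_rot=[[0,0,0],[0,0,0],[0,0,0]], delta_pos=[[0,0,0],[0,0,0],[0,0,0]], claw=[-1,-1,-1])

```text
t: 14.38
position: [0.5104, 0.1268, 0.1083]
eef_rot: [-0.088, 0.996, 0.001, 0.0]
wrist_force: [-0.9, 4.8, 0.7]
grip_width: 0.0098
```

```bash
python3 -c "
from h import *
st()"
```

```text
t 14.375 pos [0.5104 0.1268 0.1083] F [-0.9  4.8  0.7] M [ 0.875 -0.092  0.04 ] q6 -1.729 tq6 0.026 yaw -169.85 w 0.0098
```

Emit:
jog_arm(delta_rot=[[0,0,0.045],[0,0,0.09],[0,0,0.135],[0,0,0.18],[0,0,0.225],[0,0,0.27],[0,0,0.27]], delta_pos=[[0,0.002,0.0003],[0,0.002,0.0005],[0,0.002,0.0008],[0,0.002,0.0011],[0,0.002,0.0014],[0,0.002,0.0016],[0,0.002,0.0016]], claw=[-1,-1,-1,-1,-1,-1,-1])

```text
t: 15.25
position: [0.5102, 0.1263, 0.1074]
eef_rot: [0.33, 0.944, -0.001, -0.0]
wrist_force: [-1.6, -5.1, 1.5]
grip_width: 0.0097
```

```bash
python3 -c "
from h import *
st()"
```

```text
t 15.25 pos [0.5102 0.1263 0.1074] F [-1.6 -5.1  1.5] M [-0.777  0.098 -0.016] q6 -0.877 tq6 0.572 yaw 141.47 w 0.0097
```

Emit:
jog_arm(delta_rot=[[0,0,0.055],[0,0,0.11],[0,0,0.165],[0,0,0.22],[0,0,0.275],[0,0,0.33],[0,0,0.385],[0,0,0.44],[0,0,0.495],[0,0,0.495]], delta_pos=[[0,0,0.0003],[0,0,0.0007],[0,0,0.001],[0,0,0.0013],[0,0,0.0017],[0,0,0.002],[0,0,0.0023],[0,0,0.0026],[0,0,0.003],[0,0,0.003]], claw=[-1,-1,-1,-1,-1,-1,-1,-1,-1,-1])

```text
t: 16.5
position: [0.5091, 0.1262, 0.1059]
eef_rot: [0.897, 0.441, -0.002, 0.0]
wrist_force: [-8.5, -6.8, 5.8]
grip_width: 0.0096
```

```bash
python3 -c "
from h import *
st()"
```

```text
t 16.5 pos [0.5091 0.1262 0.1059] F [-8.5 -6.8  5.8] M [-0.964  1.201 -0.003] q6 0.678 tq6 0.691 yaw 52.36 w 0.0096
```

Emit:
jog_arm(delta_rot=[[0,0,0.055],[0,0,0.11],[0,0,0.165],[0,0,0.22],[0,0,0.275],[0,0,0.275]], delta_pos=[[-0.0025,-0.0006,0.0003],[-0.0025,-0.0006,0.0007],[-0.0025,-0.0006,0.001],[-0.0025,-0.0006,0.0013],[-0.0025,-0.0006,0.0017],[-0.0025,-0.0006,0.0017]], claw=[-1,-1,-1,-1,-1,-1])

```text
t: 17.25
position: [0.5087, 0.1265, 0.1052]
eef_rot: [1.0, 0.026, -0.001, -0.0]
wrist_force: [-5.3, 1.5, 4.8]
grip_width: 0.0093
```

```bash
python3 -c "
from h import *
st()"
```

```text
t 17.25 pos [0.5087 0.1265 0.1052] F [-5.3  1.5  4.8] M [ 0.365  0.757 -0.039] q6 1.539 tq6 0.777 yaw 2.96 w 0.0093
```

Emit:
jog_arm(delta_rot=[[0,0,0.04],[0,0,0.08],[0,0,0.08]], delta_pos=[[0,0,0.0003],[0,0,0.0005],[0,0,0.0005]], claw=[-1,-1,-1])

```text
t: 17.62
position: [0.5087, 0.1267, 0.105]
eef_rot: [0.995, -0.099, -0.001, -0.0]
wrist_force: [-5.6, 2.8, 5.7]
grip_width: 0.0097
```

```bash
python3 -c "
from h import *
st()"
```

```text
t 17.625 pos [0.5087 0.1267 0.105 ] F [-5.6  2.8  5.7] M [ 0.56   0.786 -0.012] q6 1.789 tq6 0.524 yaw -11.39 w 0.0097
```

Emit:
jog_arm(delta_rot=[[0,0,0.04],[0,0,0.08],[0,0,0.08]], delta_pos=[[0,0,0.0003],[0,0,0.0005],[0,0,0.0005]], claw=[-1,-1,-1])

```text
t: 18.0
position: [0.5088, 0.1269, 0.1047]
eef_rot: [0.975, -0.223, -0.001, -0.0]
wrist_force: [-4.0, 5.0, 4.0]
grip_width: 0.0093
```

```bash
python3 -c "
from h import *
st()"
```

```text
t 18.0 pos [0.5088 0.1269 0.1047] F [-4.  5.  4.] M [ 0.719  0.648 -0.02 ] q6 2.04 tq6 0.53 yaw -25.79 w 0.0093
```

Emit:
jog_arm(delta_rot=[[0,0,0.04],[0,0,0.08],[0,0,0.08]], delta_pos=[[0,0,0.0003],[0,0,0.0005],[0,0,0.0005]], claw=[-1,-1,-1])

```text
t: 18.38
position: [0.5089, 0.127, 0.1045]
eef_rot: [0.939, -0.344, -0.001, -0.0]
wrist_force: [-3.2, 5.0, 4.0]
grip_width: 0.0095
```

```bash
python3 -c "
from h import *
st()"
```

```text
t 18.375 pos [0.5089 0.127  0.1045] F [-3.2  5.   4. ] M [ 0.867  0.566 -0.056] q6 2.292 tq6 0.537 yaw -40.19 w 0.0095
```

Emit:
jog_arm(delta_rot=[[0,0,0.04],[0,0,0.08],[0,0,0.08]], delta_pos=[[0,0,0.0003],[0,0,0.0005],[0,0,0.0005]], claw=[-1,-1,-1])

```text
t: 18.75
position: [0.509, 0.1271, 0.1043]
eef_rot: [0.889, -0.459, -0.001, -0.001]
wrist_force: [-3.5, 6.3, 4.1]
grip_width: 0.0097
```

```bash
python3 -c "
from h import *
st()"
```

```text
t 18.75 pos [0.509  0.1271 0.1043] F [-3.5  6.3  4.1] M [ 1.102  0.472 -0.03 ] q6 2.543 tq6 0.545 yaw -54.59 w 0.0097
```

Emit:
jog_arm(delta_rot=[[0,0,0],[0,0,0],[0,0,0],[0,0,0],[0,0,-0.058],[0,0,-0.116],[0,0,-0.174],[0,0,-0.232],[0,0,-0.29],[0,0,-0.348]], delta_pos=[[0,0,0],[0,0,0],[0,0,0],[0,0,-0.09],[0,0,-0.09],[0,0,-0.09],[0,0,-0.09],[0,0,-0.09],[0,0,-0.09],[0,0,-0.09]], claw=[1,1,1,1,1,1,1,1,1,1])

```text
t: 20.0
position: [0.5094, 0.1261, 0.149]
eef_rot: [0.997, 0.073, 0.0, 0.0]
wrist_force: [-0.3, 0.2, -0.2]
grip_width: 0.088
```

Emit:
jog_arm(delta_rot=[[0,0,-0.058],[0,0,-0.116],[0,0,-0.174],[0,0,-0.232],[0,0,-0.29],[0,0,-0.348],[0,0,-0.406],[0,0,-0.464],[0,0,-0.522],[0,0,-0.58]], delta_pos=[[0,0,0],[0,0,0],[0,0,0],[0,0,0],[0,0,0],[0,0,0],[0,0,0],[0,0,0],[0,0,0],[0,0,0]], claw=[1,1,1,1,1,1,1,1,1,1])

```text
t: 21.25
position: [0.5094, 0.1261, 0.149]
eef_rot: [0.554, 0.833, -0.0, 0.0]
wrist_force: [0.1, 0.1, 0.9]
grip_width: 0.0882
```

Emit:
jog_arm(delta_rot=[[0,0,-0.058],[0,0,-0.072],[0,0,-0.072],[0,0,-0.072]], delta_pos=[[0,0,0],[0,0,0],[0,0,0],[0,0,0]], claw=[1,1,1,1])

```text
t: 21.75
position: [0.5093, 0.1262, 0.149]
eef_rot: [0.459, 0.888, -0.0, 0.0]
wrist_force: [-0.2, -0.3, -0.2]
grip_width: 0.0879
```

```bash
python3 -c "
from h import *
st();w=grab('wrist','w6'); cv2.imwrite('pics/w6.png',w['img'][:,:,::-1])"
```

```text
t 21.75 pos [0.5093 0.1262 0.149 ] F [-0.2 -0.3 -0.2] M [-0.001 -0.121 -0.018] q6 -0.597 tq6 -0.008 yaw 125.3 w 0.0879
```

View pics/w6.png

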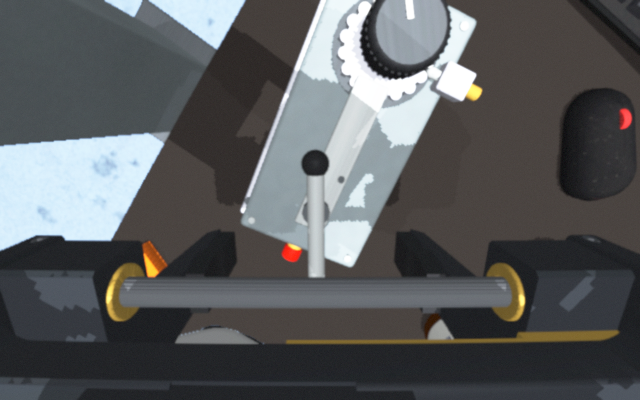

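The bar runs straight along the tool axis at column 316, so the handle stayed put and the tool is lined up. I descend and regrip.

Emit:
jog_arm(delta_rot=[[0,0,0],[0,0,0],[0,0,0],[0,0,0],[0,0,0],[0,0,0],[0,0,0],[0,0,0],[0,0,0],[0,0,0]], delta_pos=[[0,0,0.09],[0,0,0.09],[0,0,0.09],[0,0,0.09],[0,0,0.09],[0,0,0.09],[0,0,0.09],[0,0,0.09],[0,0,0.09],[0,0,0.09]], claw=[-0.5,-0.5,-1,-1,-1,-1,-1,-1,-1,-1])

```text
t: 23.05
position: [0.5096, 0.1264, 0.1042]
eef_rot: [0.459, 0.888, 0.0, 0.0]
wrist_force: [2.8, 1.5, 0.4]
grip_width: 0.0096
```

```bash
python3 -c "
from h import *
st()"
```

```text
t 23.05 pos [0.5096 0.1264 0.1042] F [2.8 1.5 0.4] M [ 0.346 -0.474  0.051] q6 -0.598 tq6 0.035 yaw 125.35 w 0.0096
```

Emit:
jog_arm(delta_rot=[[0,0,0.04],[0,0,0.08],[0,0,0.08]], delta_pos=[[0,0,0.0003],[0,0,0.0005],[0,0,0.0005]], claw=[-1,-1,-1])

```text
t: 23.42
position: [0.5096, 0.1264, 0.1042]
eef_rot: [0.566, 0.825, 0.0, 0.0]
wrist_force: [0.6, 1.2, 3.3]
grip_width: 0.0109
```

```bash
python3 -c "
from h import *
st()"
```

```text
t 23.425 pos [0.5096 0.1264 0.1042] F [0.6 1.2 3.3] M [ 0.244 -0.265  0.651] q6 -0.348 tq6 1.37 yaw 111.08 w 0.0109
```

Emit:
jog_arm(delta_rot=[[0,0,0.02],[0,0,0.02],[0,0,0.02]], delta_pos=[[0,0,0],[0,0,0],[0,0,0]], claw=[-1,-1,-1])

```text
t: 23.8
position: [0.5096, 0.1263, 0.1042]
eef_rot: [0.591, 0.807, 0.0, 0.0]
wrist_force: [0.4, 2.7, 5.0]
grip_width: 0.0115
```

```bash
python3 -c "
from h import *
st()"
```

```text
t 23.8 pos [0.5096 0.1263 0.1042] F [0.4 2.7 5. ] M [ 0.263 -0.247  0.847] q6 -0.287 tq6 0.853 yaw 107.58 w 0.0115
```

The moment rose to 0.85 N m while the bar stayed still, so it is at the hard stop and tight. I release, lift and check.

Emit:
jog_arm(delta_rot=[[0,0,0],[0,0,0],[0,0,0],[0,0,0],[0,0,0],[0,0,0],[0,0,0],[0,0,0]], delta_pos=[[0,0,0],[0,0,0],[0,0,0],[0,0,0],[0,0,-0.08],[0,0,-0.16],[0,0,-0.24],[0,0,-0.24]], claw=[1,1,1,1,1,1,1,1])

```text
t: 24.8
position: [0.5103, 0.1263, 0.2264]
eef_rot: [0.592, 0.806, 0.002, 0.002]
wrist_force: [0.3, 0.0, -0.5]
grip_width: 0.0873
```

Run:
```python
from h import *
st(); w=grab("wrist","w7"); s=grab("scene","s7")
cv2.imwrite("pics/chk7.png",np.vstack([np.hstack([dial(w),cv2.resize(s["img"][175:265,305:395],(320,320),interpolation=2)]),cv2.resize(w["img"][:250],(640,250))])[:,:,::-1])
```

```text
t 24.8 pos [0.5103 0.1263 0.2264] F [ 0.3  0.  -0.5] M [-0.068 -0.065 -0.083] q6 -0.283 tq6 0.0 yaw 107.36 w 0.0873
```

View pics/chk7.png

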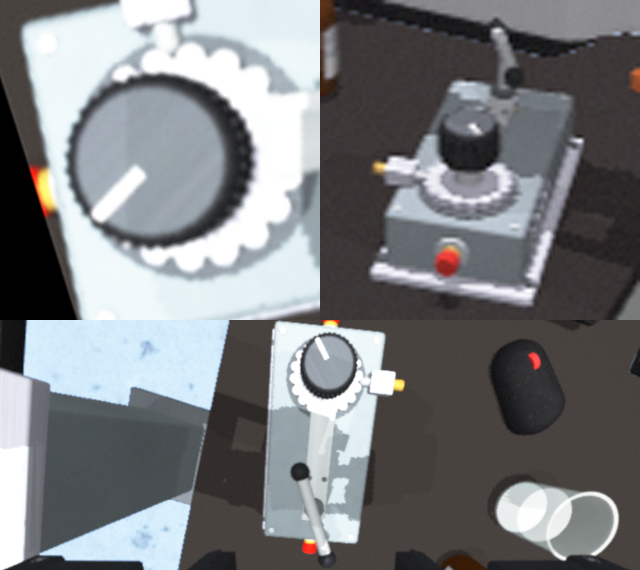

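The dial's line is unchanged, pointing down-left. The T-bar's balls are at wrist pixels (300,150) and (325,240). I compute both angles.

Run:
```python
from h import *
line(ld("w7"),(90,150,150,225),200)
w=ld("w7")
for z in (.109,.112):
    a,b=plane(w,(300,150),z),plane(w,(325,240),z); print(a,b,np.linalg.norm(a-b),np.degrees(np.arctan2(*(a-b)[1::-1])))
w=ld("w6");a=plane(w,(316,163),.112);b=plane(w,(317,275),.112);print(np.degrees(np.arctan2(*(a-b)[1::-1])))
```

```text
area [  92  165   54   57 1192] rect ((118.25001525878906, 193.75001525878906), (18.384775161743164, 67.17514038085938), 45.0) ang(mod180) 136.38338
[0.4860793  0.16359448 0.109     ] [0.53272644 0.08967602 0.109     ] 0.08740648457701176 122.25446828314955
[0.48612132 0.16392539 0.112     ] [0.53221204 0.09088864 0.112     ] 0.08636389839709466 122.2544682831496
125.84285679547426
```

```bash
python3 -c "
from h import *
env.job_done();st()"
```

```text
the job is handed in; nothing more can be done
the job is handed in; nothing more can be done
```

The dial is on its sixth click and locked, and I handed the job in after about 25 s of robot time.

- **Dial:** I turned it anticlockwise 80° (four clicks) until the moment jumped to 0.73 N m at the stop. I let it seat there, then turned it 120° clockwise for six clicks. The white line measured 178° at the start, 255° at the stop and 136° at the end. The sixth click, reckoned from those two readings, should read 135–138°.
- **T-handle:** I turned it clockwise in two grasps, about 0.69 turn in all, to a hard stop. The moment rose to 0.85 N m while the bar moved only about 4° of the last 18° I commanded. The last look showed the dial line at 136.4°, against 136.2° before locking, with the gripper open and clear.
- **Disagreements:** the cameras differed by about 3–4 mm in y on the dial and the T-handle, so I used middle values. My two looks at the dial showed 78° of turn to the stop and 119° back, where 80° and 120° were expected; both are well within one 20° click.
- **Not checked:** I did not test the lock by trying to turn the dial. I did not measure the loose items against their starting places. The arm never moved low near them, and the mouse and beaker stood upright in the last picture.

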